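# Restock the canteen table caddy from the sloped refill bin

## Robot

A 6-joint arm with a two-finger parallel gripper is mounted at the origin on the work surface. World frame = base frame: x ahead of the robot, y to its left, z up, the work surface at z = 0. Lengths are in mm, angles in rad, forces in N, time in s.
With the tool pointing down it reaches from about 350 to 875 mm from the base axis. Payload 4.2 kg.
Tool frame: the origin (TCP) lies at the very end of the fingers, on their centre line; the grasp point (between the pads) lies 19 mm behind it (arm.grip_point_offset is the distance from the TCP to the grasp point, in mm); z points along the fingers, y is the direction in which the jaws open and shut (so a half turn about z gives the same grasp; the last joint's range is limited). The gripper opens to 85 mm and grips with 20 to 120 N. Pads are 22 mm wide; open, the fingers measure 114 mm over their backs; the gripper's body (76 mm by 85 mm) begins 54 mm behind the grasp point. The pads swing forward as they close: fully open they stand 13 mm farther back than shut.
Start: joints at [1.554, 0.385, 0.008, 0, -1.194, -0.259], TCP at [170.166, 601.367, 203.612] pointing down, gripper open.
Joint ranges: [-3.14, 3.14], [-1.21, 2.06], [-1.07, 1.41], [-3.16, 2.05], [-2.99, -0.16], [-3.1, 3.1]. Speed limits (rad/s): [2.79, 2.79, 3.14, 3.14, 3.14, 3.14].

## Interface

Orientations are given as a unit quaternion [x, y, z, w].
In Python, from bench import arm gives the robot as it stands.
- The arm moves only by the tool drive_tool, never from a script. Its argument "steps" is a list of rows, each a list of 5 numbers: the shift along the tool's x, y, z in m, then the turn about the tool's z in degrees, then the finger opening in m, from 0 to 0.0854. A call has 1 to 20 rows; each row shifts and turns the commanded pose from where the row before left it, along the tool's axes as they then stand; what a row does not reach is not made up. A row lasts 1/10 s, in which the tool goes at most 50 mm and 8.59 degrees, less where a joint would pass 70% of its speed; a pose out of reach is approached as far as the arm can. A call is refused whole if a number of a shift passes 0.05 or a number of a turn 8.59, either way. A call with a gripper value outside its range is refused whole. The fingers move at their own pace and stop on an object; the grip force is fixed at half the most. Time passes only in rows, so rows that do not move let the fingers close. It gives the time, the measured TCP pose, the force and the opening at its end, in the units of the state.
- arm.read_state(): the state, without advancing time (a new reading comes with each control period).
- arm.get_image(name): name is "scene" or "top"; returns (picture, depth): 400x640x3 uint8, blue, green, red; 400x640 float32, mm along the optical axis (not along the pixel's ray), 0 where there is no reading.
- arm.camera_params(name): a dict with "K" (3x3 intrinsics, pixels), "world_to_cam" (4x4, takes a point from world to camera coordinates). Camera axes: x right, y up, looking along -z (the intrinsics and any distortion apply to the point x, -y, -z); pixel columns grow to the right and rows downward; lengths in mm; the calibration is good to about 2 mm. A picture is of the moment at which its call begins. camera_params takes no time and is no camera call.
- arm.job_done(): hands the job in, once; it reports no verdict.
The state is a dict: "clock": time; "joints": joint angles; "joint_vel": joint speeds; "joint_efforts": joint torques, N m; "position": TCP position; "ee_rot": TCP orientation; "contact_force": force on the tool from outside, world axes, zero at the start; "wrist_torque": the same for the moment, N m; "gripper_width": finger opening in mm.
Only numpy, scipy, OpenCV 4.12 (cv2) and the standard library are available. Lean on these libraries where they do the work, as an engineer would, in place of code of your own. Each camera call takes 0.05 s, during which the arm holds its last target.

## Task

Take the tall rectangular tin out of the sloped refill bin and put it into the empty middle bay of the wooden table caddy. The bay leaves no finger room beside the tin's broad faces and the bin none at its narrow ends, so first stand the tin upright on the cork mat and let go, then take it again by its narrow ends and lower it all the way to the bay's floor before letting go, upright and centred lengthwise. Leave the low tin and the round jar in their bays, and do not disturb the beaker and spoon.

Things in the scene. Friction and masses are not known exactly. Their poses are not given: they have to be found in the camera images.
- tall_tin: The tall tin: plain steel box with a flat lid, 66 long (its x) x 32 wide (its y) x 60 high (its z) mm, 0.1-0.2 kg. Origin: centre of its underside. It starts standing on the sloping floor of one of the three bin bays (any of them), its long side along the slope, so its z axis leans about 25 degrees towards the robot.
- low_tin: Another plain steel tin with the same 66 x 32 mm footprint (x, y) but only 36 mm high; origin at the centre of its underside. Stands in another bin bay; stays there.
- round_jar: Round steel jar, 48 mm diameter, 60 mm high; origin at the centre of its underside. Stands in the remaining bin bay; stays there.
- bin: Fixed white refill bin, three bays side by side along y. Origin on the table, under the middle. Floor slopes 25 deg, low towards the robot (-x), 32 mm above the table at the bay centres. Each bay is 72 mm along the slope, 100 mm across inside. Walls 4 mm thick, square to the floor: front 60 mm high (top 62 mm before the origin, 70 over the table), back 35 (top 81 over the table), between bays 40.
- bay_left (a point): Centre of the floor of the bin's bay at +y (left seen from the robot), 104 mm from the middle one.
- bay_middle (a point): Centre of the floor of the bin's middle bay.
- bay_right (a point): Centre of the floor of the bin's bay at -y, 104 mm from the middle one.
- mat: Fixed cork mat lying on the table, 130 x 130 mm, 4 mm thick; origin at the centre of its underside.
- caddy: Fixed wooden table caddy: base 70 (x) x 141 (y) x 5 mm high, origin at the centre of its underside. Four upright dividers, each 50 mm long (x), 4 mm thick (y), reaching 65 mm above the table. The outer two of its three bays are filled to about 60 mm above the table with a carton (+y) and menu cards (-y); the middle bay is empty, open at both ends and at the top.
- empty_bay (a point): Centre of the floor of the caddy's empty middle bay, 5 mm above the table. The bay is 37 mm wide (y), its walls are 50 mm long (x) and 60 mm high above this floor; so the tin stands out 8 mm beyond the walls at each end, with its top level with theirs. x runs along the bay: the tin's long side goes along it (either way round).
- beaker: White plastic beaker, 72 mm diameter at the rim, 95 mm high; origin at the centre of its underside. Bystander.
- spoon: Steel spoon, 170 mm long, lying flat along its x; origin under its middle. Bystander.
Things that resemble listed ones, but are neither listed nor needed, are in the scene too. What is shaped like the tall_tin but orange or red is not meant.

How it is judged (in metres and radians):
On the way, in this order (a step that is already met when the one before it is completed fails the run):
1. the tall tin stands upright on the cork mat, let go and at rest (x of tall_tin in the frame of mat between -0.065 and 0.065 m and y of tall_tin in the frame of mat between -0.065 and 0.065 m and z of tall_tin in the frame of mat below 0.008 m and angle between tall_tin's own z axis and vertical below 0.07 rad and contact force between the fingers and tall_tin below 0.1 N and linear speed of tall_tin below 0.02 m/s and angular speed of tall_tin below 0.2 rad/s), for 0.2 s.
2. the tall tin is down on the floor of the caddy's middle bay while the fingers still hold it (x of tall_tin in the frame of empty_bay between -0.01 and 0.01 m and y of tall_tin in the frame of empty_bay between -0.006 and 0.006 m and z of tall_tin in the frame of empty_bay below 0.005 m and angle between tall_tin's own z axis and vertical below 0.07 rad and angle between the x axis of tall_tin and the x axis of empty_bay, either way round below 0.12 rad and contact force between the fingers and tall_tin above 1 N), for 0.1 s.
At the end, for the whole second after the job is handed in: Tall tin at rest and upright (4 deg) in the caddy's middle bay, within 5 mm of its floor, long side along the bay (7 deg), centred within 10 mm lengthwise and 6 mm across; low tin and round jar moved under 40 mm, beaker under 20, spoon under 30 (x of tall_tin in the frame of empty_bay between -0.01 and 0.01 m and y of tall_tin in the frame of empty_bay between -0.006 and 0.006 m and z of tall_tin in the frame of empty_bay below 0.005 m and angle between tall_tin's own z axis and vertical below 0.07 rad and angle between the x axis of tall_tin and the x axis of empty_bay, either way round below 0.12 rad and linear speed of tall_tin below 0.02 m/s and angular speed of tall_tin below 0.2 rad/s and distance of each of low_tin, round_jar from where it was at the start of the episode below 0.04 m and distance of beaker from where it was at the start of the episode below 0.02 m and distance of spoon from where it was at the start of the episode below 0.03 m); the robot touches nothing.
It fails at once if the low tin moved more than 40 mm from where it stood (distance of low_tin from where it was at the start of the episode above 0.04 m).
It fails at once if the round jar moved more than 40 mm from where it stood (distance of round_jar from where it was at the start of the episode above 0.04 m).
It fails at once if the beaker moved more than 20 mm from where it stood (distance of beaker from where it was at the start of the episode above 0.02 m).
It fails at once if the spoon moved more than 30 mm from where it stood (distance of spoon from where it was at the start of the episode above 0.03 m).
It also fails if it takes over 58 s, if anything falls off the work surface, if the arm or the gripper's body presses on something with over 40 N, if the wrist force passes 120 N, or if a joint passes its speed limit or range.

## Working session

There is one attempt and no reset: what is moved stays moved. The work goes in short steps, Python scripts to look and compute and a tool call to move; the robot and the scene stay as the last step left them, time stands still between calls to the robot, and variables do not carry over. Pictures are saved under pics/ and viewed, and the job is handed in when it is done.

Besides the shell and the picture viewer there is one more tool, called after ">>>" by a JSON object that holds its "fn" and its "kwargs". drive_tool: Moves the arm, as the interface text tells. Its arguments: {"type":"object","properties":{"steps":{"type":"array"}},"required":["steps"]}

```bash
mkdir -p pics
cat > h.py <<'E'
import numpy as np, cv2
from bench import arm
def grab(tag):
    out={}
    for n in ("scene","top"):
        im,d=arm.get_image(n); p=arm.camera_params(n)
        np.savez(f"{tag}_{n}.npz",im=im,d=d,K=p["K"],T=p["world_to_cam"],dist=np.array(p.get("dist",[0])))
        cv2.imwrite(f"pics/{tag}_{n}.png",im)
def load(tag,n):
    z=np.load(f"{tag}_{n}.npz"); return z["im"],z["d"],z["K"],z["T"]
def cloud(tag,n):
    im,d,K,T=load(tag,n); v,u=np.mgrid[0:d.shape[0],0:d.shape[1]]
    x=(u-K[0,2])/K[0,0]*d; y=(v-K[1,2])/K[1,1]*d
    P=np.stack([x,-y,-d,np.ones_like(d)],-1)@np.linalg.inv(T).T
    P=P[...,:3]; P[d==0]=np.nan
    return im,P
E
python3 - <<'E'
from h import *
grab("a"); s=arm.read_state(); print(s)
for n in("scene","top"): print({k:(np.array(v).round(3).tolist() if not isinstance(v,str) else v) for k,v in arm.camera_params(n).items()})
E
```

```text
{'clock': 0.1, 'joints': array([ 1.55357684e+00,  3.85459034e-01,  6.76421495e-03, -4.52247027e-04,
       -1.19402147e+00, -2.58594205e-01]), 'joint_vel': array([ 0.00051603, -0.00402202,  0.00236932,  0.00162127,  0.00092149,
        0.0023022 ]), 'joint_efforts': array([-9.88095308e-04, -3.93318021e+01,  1.88932461e+01,  4.19790745e+00,
       -2.52797152e-03,  4.60570377e-06]), 'position': array([170.0336237 , 600.81813393, 202.6416064 ]), 'ee_rot': array([ 9.90493965e-01, -1.37552677e-01, -9.30770973e-05,  9.78302176e-04]), 'contact_force': array([-0.5812703 ,  0.95331904,  0.0714025 ]), 'wrist_torque': array([ 0.03426944, -0.04685   , -0.01579112]), 'gripper_width': 85.66922061565697}
{'K': [[472.577, 0.0, 323.271], [0.0, 472.577, 196.55], [0.0, 0.0, 1.0]], 'world_to_cam': [[-0.416, 0.909, -0.006, 158.264], [-0.693, -0.312, 0.65, 321.33], [0.59, 0.275, 0.76, -1546.108], [0.0, 0.0, 0.0, 1.0]]}
{'K': [[465.168, 0.0, 324.722], [0.0, 465.168, 204.877], [0.0, 0.0, 1.0]], 'world_to_cam': [[-0.013, -0.999, -0.032, 63.015], [0.984, -0.018, 0.175, -473.831], [-0.175, -0.029, 0.984, -1217.348], [0.0, 0.0, 0.0, 1.0]]}
```

View pics/a_scene.png

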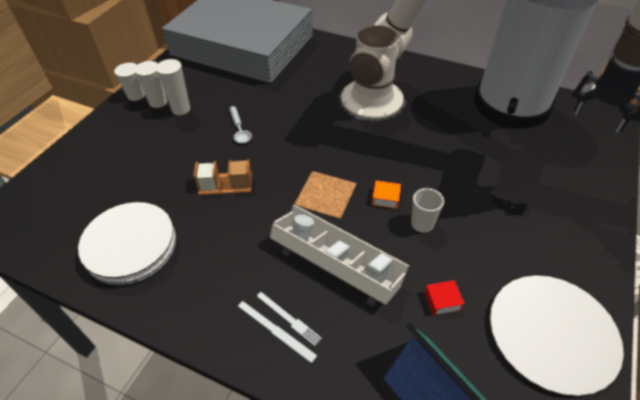

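View pics/a_top.png

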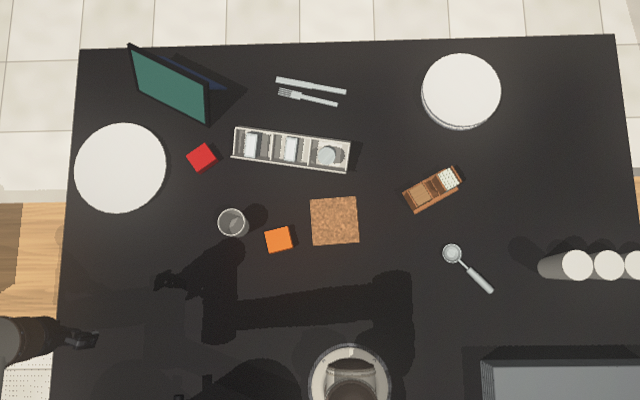

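The scene view shows the bin at (338,255), the mat at (326,194), the caddy at (224,177) and the beaker at (425,210). Two tins are candidates: the left bay's at top-view (251,146) and the middle bay's at (290,150). The orange (278,239) and red (201,157) boxes are decoys, and the jar is at (328,155). I'll use depth and crops to tell the two tins apart.

Run:
```python
from h import *
im,P=cloud("a","top"); im2,P2=cloud("a","scene")
a=cv2.resize(im[115:185,220:365],None,fx=5,fy=5,interpolation=cv2.INTER_CUBIC)
b=cv2.resize(im2[200:305,260:420],None,fx=4.5,fy=4.5,interpolation=cv2.INTER_CUBIC)
cv2.imwrite("pics/b1.png",a);cv2.imwrite("pics/b2.png",b)
for n,(u,v) in dict(left=(251,146),mid=(290,150),jar=(328,155),mat=(335,221),orange=(278,237),cad1=(447,178),cad2=(420,195),bay=(433,188)).items():
    print(n,np.nanmedian(P[v-2:v+3,u-2:u+3].reshape(-1,3),0).round(1))
for n,(u,v) in dict(left=(381,262),mid=(338,249),jar=(303,222),mat=(326,194)).items():
    print(n,np.nanmedian(P2[v-1:v+2,u-1:u+2].reshape(-1,3),0).round(1))
```

```text
left [630.8 250.6  86.6]
mid [624.8 147.3  64.9]
jar [601.8  43.9  88. ]
mat [436.   28.8   5.1]
orange [390.5 183.3  33. ]
cad1 [ 538.7 -273.1   59.5]
cad2 [ 493.6 -198.6   63.4]
bay [ 523.  -245.4    6.9]
left [637.8 257.1  87.6]
mid [630.7 151.8  66.4]
jar [610.1  53.7  91.5]
mat [441.8  36.4   3.8]
```

View pics/b1.png

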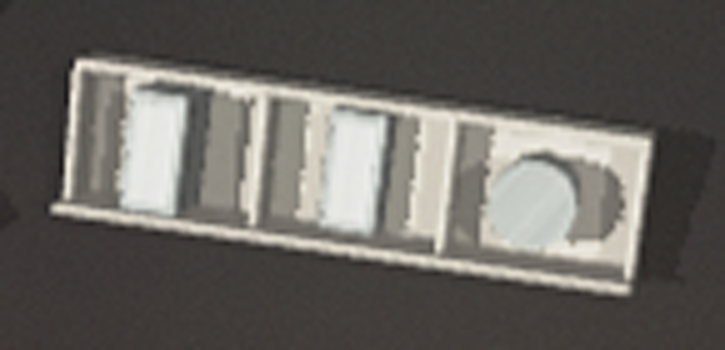

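View pics/b2.png

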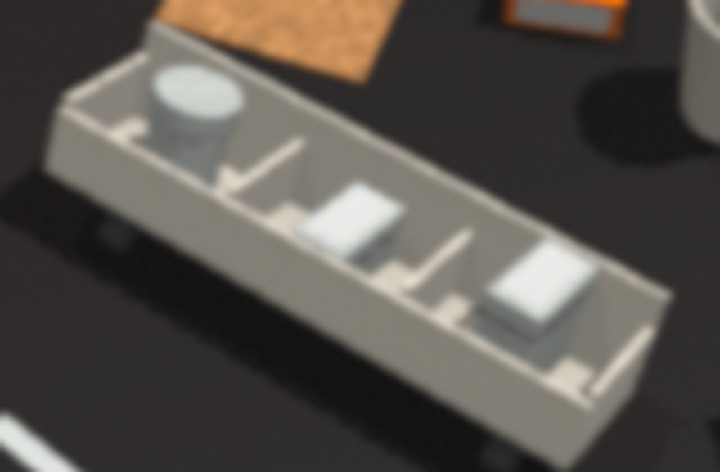

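The enlarged crops settle it. The left-bay tin at top (251,146) has its top at z≈87 mm, so it is the 60 mm tall tin. The middle-bay tin's top is at 65 mm, which makes it the low tin. Next I'll measure poses.

```bash
cat >> h.py <<'E'
def comp(mask,u,v):
    n,l=cv2.connectedComponents(mask.astype(np.uint8),connectivity=4); return l==l[v,u]
def rect(pts):
    r=cv2.minAreaRect(pts.astype(np.float32)); return r
E
python3 - <<'E'
from h import *
S={"top":dict(tin=(251,146),mid=(290,150),mat=(335,221),bay=(433,188)),"scene":dict(tin=(381,262),mid=(338,249),mat=(326,194),bay=(224,178))}
a25=np.radians(25)
for n in S:
    im,P=cloud("a",n); g=im.astype(int)
    # tin top: bright region near seed & plane
    for k in("tin","mid"):
        u,v=S[n][k]; c=P[v,u]; near=np.linalg.norm(P-c,axis=2)<45
        m=near&(g.min(2)>np.median(g[v-1:v+2,u-1:u+2].min())-40)
        m=comp(m,u,v); Q=P[m]
        # robust plane
        for _ in range(5):
            mu=Q.mean(0); nn=np.linalg.svd(Q-mu,full_matrices=False)[2][2]; nn*=np.sign(nn[2]); d=(Q-mu)@nn; Q=Q[abs(d)<4]
        e2=np.cross(nn,[0,1,0]);e2/=np.linalg.norm(e2); e1=np.cross(nn,e2)
        r=rect(np.stack([(Q-mu)@e1,(Q-mu)@e2],1)); ctr=mu+r[0][0]*e1+r[0][1]*e2
        th=np.radians(r[2]); A=e1*np.cos(th)+e2*np.sin(th);B=-e1*np.sin(th)+e2*np.cos(th)
        L=A if r[1][0]>r[1][1] else B
        print(n,k,m.sum(),len(Q),"mean",mu.round(1),"rectc",ctr.round(1),"size",np.round(r[1],1),"long",L.round(3),"n",nn.round(3))
    # mat
    u,v=S[n]["mat"]; b=im[...,0].astype(int); R=im[...,2].astype(int)
    m=comp((R-b>40)&(abs(P[...,2]-5)<12),u,v); r=rect(P[m][:,:2]); print(n,"mat",np.round(r[0],1),np.round(r[1],1),r[2],np.nanmedian(P[m][:,2]))
E
```

```text
top tin 244 221 mean [633.4 253.2  86.6] rectc [634.4 253.4  87.1] size [30.1 64.4] long [-0.884  0.179 -0.432] n [-0.426  0.069  0.902]
top mid 248 145 mean [628.5 146.8  66.2] rectc [626.7 148.5  64.9] size [30.6 61.5] long [-0.888  0.15  -0.434] n [-0.385  0.275  0.881]
top mat [437.9  30.9] [131.1 131.3] 3.6391444206237793 5.078550673693144
scene tin 196 196 mean [635.9 254.9  87.2] rectc [635.8 254.9  87.1] size [27.5 66.3] long [-0.887  0.17  -0.43 ] n [-0.423  0.078  0.903]
scene mid 178 178 mean [630.4 148.9  66.4] rectc [628.8 149.   65.7] size [29.3 59.9] long [-0.881  0.217 -0.42 ] n [-0.418  0.055  0.907]
scene mat [435.9  32.2] [142.1 136.6] 3.6375844478607178 4.112170608269423
```

Run:
```python
from h import *
# rectified height/colour maps of bin and caddy, 1mm/px, from both cameras
for n in("top","scene"):
    im,P=cloud("a",n)
    print(n)
    tiles=[]
    for (x0,x1,y0,y1,zp) in [(430,600,-330,-130,65)]:
        # homography: plane z=zp
        _,_,K,T=load("a",n)
        X,Y=np.meshgrid(np.arange(y1,y0,-0.4),np.arange(x1,x0,-0.4))
        W=np.stack([Y,X,np.full_like(X,zp),np.ones_like(X)],-1)@T.T
        u=K[0,0]*W[...,0]/-W[...,2]+K[0,2]; v=K[1,1]*-W[...,1]/-W[...,2]+K[1,2]
        tiles.append(cv2.remap(im,u.astype(np.float32),v.astype(np.float32),cv2.INTER_CUBIC))
    cv2.imwrite(f"pics/cad_{n}.png",tiles[0])
    m=(P[...,0]>440)&(P[...,0]<600)&(P[...,1]>-330)&(P[...,1]<-150)&(P[...,2]>52)&(P[...,2]<75)
    Q=P[m]; r=rect(Q[:,:2]); print(len(Q),np.round(r[0],1),np.round(r[1],1),round(r[2],1),Q[:,2].mean())
    m=(P[...,0]>440)&(P[...,0]<600)&(P[...,1]>-330)&(P[...,1]<-150)&(P[...,2]>3.5)&(P[...,2]<75)&(im.max(2)>50)
    Q=P[m]; r=rect(Q[:,:2]); print(len(Q),np.round(r[0],1),np.round(r[1],1),round(r[2],1))
a=cv2.imread("pics/cad_top.png");b=cv2.imread("pics/cad_scene.png");cv2.imwrite("pics/cad.png",np.vstack([a,b])[:, :])
print(a.shape)
```

```text
top
766 [ 517.2 -236. ] [ 50.3 142.6] 28.4 61.36117034037521
1851 [ 520.  -240.1] [159.6 180.1] 0.1
scene
630 [ 517.1 -234.4] [ 57.5 142.2] 29.2 59.952908139691864
1483 [ 496.7 -243.6] [124.  144.1] 25.7
(425, 500, 3)
```

```bash
cat >> h.py <<'E'
def pose():
    s=arm.read_state(); from scipy.spatial.transform import Rotation as R
    M=R.from_quat(s["ee_rot"]).as_matrix(); psi=np.degrees(np.arctan2(M[1,0],M[0,0]))
    return np.array(s["position"]),psi,M,s
def todo(x,y,z,psi_t):
    p,psi,M,s=pose(); a=np.radians(psi_t); d=np.array([x,y,z])-p
    c=np.cos(a);S=np.sin(a)
    print("turn",round(psi-psi_t,2),"then tool dx,dy,dz",round(c*d[0]+S*d[1],1),round(S*d[0]-c*d[1],1),round(-d[2],1),"cur",p.round(1),round(psi,2),"clock",round(s["clock"],2))
E
python3 - <<'E'
from h import *
for n in("top","scene"):
    im,P=cloud("a",n)
    Q=P.reshape(-1,3); C=im.reshape(-1,3)
    m=(abs(Q[:,0]-640)<90)&(Q[:,1]>0)&(Q[:,1]<340)&(Q[:,2]>20)&(Q[:,2]<100)
    Q=Q[m]; 
    # front wall top line: points with z 64..74, take min x per y
    f=[]
    for y in range(30,290,10):
        q=Q[(abs(Q[:,1]-y)<5)&(Q[:,2]>60)&(Q[:,2]<76)]
        if len(q): f.append((y,q[:,0].min()))
    f=np.array(f); k=np.polyfit(f[:,0],f[:,1],1); r=f[:,1]-np.polyval(k,f[:,0]); k=np.polyfit(f[abs(r)<4,0],f[abs(r)<4,1],1)
    yaw=-np.degrees(np.arctan(k[0])); print(n,"yaw",yaw)
    a=np.radians(-10.8); ex=np.array([np.cos(a),np.sin(a)]); ey=np.array([-np.sin(a),np.cos(a)])
    o=np.array([647.7,251.8])
    uu=(Q[:,:2]-o)@ex; t=(Q[:,:2]-o)@ey
    # mean z by t in band beside tin mid-slope
    b=(abs(uu-25)<10)
    for lo in range(-64,64,3):
        w=b&(t>=lo)&(t<lo+3); 
        if w.sum(): print(lo,w.sum(),Q[w,2].max().round(0),end="; ")
    print()
todo(646,252,120,-10.8)
E
```

```text
top yaw -9.461526636595384
-64 8 83.0; -61 12 80.0; -58 26 81.0; -55 9 85.0; -52 3 83.0; -49 1 85.0; -46 4 80.0; -43 8 83.0; -40 12 83.0; -37 7 79.0; -34 9 79.0; -31 11 83.0; -28 9 86.0; -25 10 85.0; -22 10 81.0; -19 29 100.0; -16 8 87.0; -13 3 98.0; -10 6 90.0; -7 6 98.0; -4 4 96.0; -1 5 84.0; 2 5 98.0; 5 5 97.0; 8 3 79.0; 11 5 99.0; 14 2 82.0; 17 4 86.0; 20 1 84.0; 23 2 82.0; 29 8 84.0; 32 13 85.0; 35 11 85.0; 38 11 86.0; 41 9 83.0; 44 11 80.0; 47 34 85.0; 50 8 85.0; 53 1 74.0; 
scene yaw -9.502966956166324
-61 2 81.0; -58 2 82.0; -55 8 84.0; -52 21 83.0; -49 2 80.0; -46 2 79.0; -43 2 82.0; -40 2 80.0; -37 2 81.0; -34 2 82.0; -31 1 79.0; -28 2 81.0; -25 3 81.0; -22 1 79.0; -19 3 87.0; -16 13 97.0; -13 17 98.0; -10 17 99.0; -7 17 100.0; -4 18 97.0; -1 18 97.0; 2 18 98.0; 5 18 99.0; 8 17 98.0; 11 20 100.0; 14 25 99.0; 17 5 79.0; 20 2 78.0; 23 5 83.0; 26 7 83.0; 29 3 79.0; 32 3 81.0; 35 5 83.0; 38 3 78.0; 41 5 81.0; 44 3 80.0; 47 7 82.0; 50 9 84.0; 53 37 83.0; 
turn -5.01 then tool dx,dy,dz 532.9 253.5 82.6 cur [170.  600.8 202.6] -15.81 clock 0.1
```

>>> {"fn": "drive_tool", "kwargs": {"steps": [[0, 0, 0, -5, 0.054], [0.03, 0.014, 0, 0, 0.054], [0.038, 0.018, 0, 0, 0.054], [0.038, 0.018, 0, 0, 0.054], [0.038, 0.018, 0, 0, 0.054], [0.038, 0.018, 0, 0, 0.054], [0.038, 0.018, 0, 0, 0.054], [0.038, 0.018, 0, 0, 0.054], [0.038, 0.018, 0, 0, 0.054], [0.038, 0.018, 0, 0, 0.054], [0.038, 0.018, 0, 0, 0.054], [0.038, 0.018, 0, 0, 0.054], [0.038, 0.018, 0, 0, 0.054], [0.038, 0.018, 0, 0, 0.054], [0.03, 0.015, 0, 0, 0.054], [0.017, 0.008, 0, 0, 0.054], [0, 0, 0, 0, 0.054], [0, 0, 0, 0, 0.054]]}}

```text
clock: 1.9
position: [645.8, 253.1, 203.0]
ee_rot: [0.996, -0.094, -0.001, 0.0]
contact_force: [0.1, 1.1, 0.3]
gripper_width: 53.9
```

Run:
```python
from h import *
todo(646,252,130,-10.5)
```

```text
turn -0.31 then tool dx,dy,dz 0.4 1.1 73.0 cur [645.8 253.1 203. ] -10.81 clock 1.9
```

>>> {"fn": "drive_tool", "kwargs": {"steps": [[0, 0.001, 0.03, 0, 0.054], [0, 0, 0.04, 0, 0.054], [0, 0, 0.02, 0, 0.054], [0, 0, 0, 0, 0.054], [0, 0, 0, 0, 0.054]]}}

```text
clock: 2.4
position: [645.9, 253.2, 114.6]
ee_rot: [0.996, -0.093, 0.001, -0.0]
contact_force: [0.6, -0.4, 1.7]
gripper_width: 53.8
```

Run:
```python
from h import *
grab("c")
a=cv2.imread("pics/c_scene.png")[180:310,310:470];b=cv2.imread("pics/c_top.png")[90:220,190:350]
f=lambda q:cv2.resize(q,(490,400),interpolation=cv2.INTER_CUBIC)
cv2.imwrite("pics/c.png",np.hstack([f(a)[:,:400],f(b)[:,:400]]))
todo(646,252,44,-10.5)
```

```text
turn -0.22 then tool dx,dy,dz -0.7 1.4 72.1 cur [646.9 253.3 116.1] -10.72 clock 2.5
```

View pics/c.png

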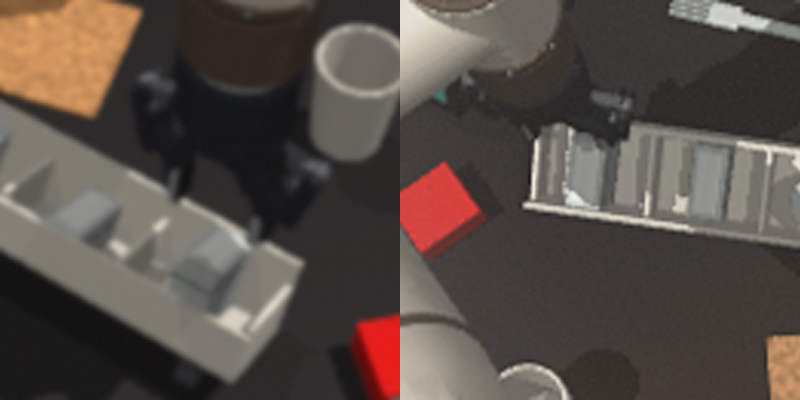

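Run:
```python
from h import *
p,psi,M,s=pose()
_,_,K,T=load("c","scene")
def pr(X):
    w=T@np.append(X,1); return K[0,0]*w[0]/-w[2]+K[0,2],K[1,1]*w[1]/w[2]+K[1,2]
for k in(-27,0,27): print(np.round(pr(p+M[:,1]*k),1))
```

```text
[390.1 263.9]
[379.1 257.7]
[368.3 251.6]
```

>>> {"fn": "drive_tool", "kwargs": {"steps": [[0, 0.001, 0.02, 0, 0.054], [0, 0, 0.02, 0, 0.054], [0, 0, 0.02, 0, 0.054], [0, 0, 0.01, 0, 0.054], [0, 0, 0, 0, 0.054], [0, 0, 0, 0, 0.04], [0, 0, 0, 0, 0.034], [0, 0, 0, 0, 0.028], [0, 0, 0, 0, 0.02], [0, 0, 0, 0, 0.02], [0, 0, 0, 0, 0.02]]}}

```text
clock: 3.6
position: [647.0, 251.6, 45.7]
ee_rot: [0.996, -0.094, 0.002, -0.001]
contact_force: [-2.0, -0.2, 6.5]
gripper_width: 30.8
```

>>> {"fn": "drive_tool", "kwargs": {"steps": [[0, 0, -0.005, 0, 0.02], [0, 0, -0.01, 0, 0.02], [0, 0, -0.02, 0, 0.02], [0, 0, -0.03, 0, 0.02], [0, 0, -0.03, 0, 0.02], [0, 0, -0.03, 0, 0.02], [0, 0, -0.02, 0, 0.02], [0, 0, 0, 0, 0.02], [0, 0, 0, 0, 0.02]]}}

```text
clock: 4.5
position: [645.3, 250.9, 187.9]
ee_rot: [0.996, -0.094, -0.001, -0.0]
contact_force: [-0.7, 0.4, -2.6]
gripper_width: 30.7
```

Run:
```python
from h import *
grab("d"); todo(437,31,185,28.5)
todo(437,31,185,-10.8)
```

```text
turn -39.32 then tool dx,dy,dz -287.3 93.8 1.3 cur [644.7 250.5 186.3] -10.82 clock 4.6
turn -0.02 then tool dx,dy,dz -162.9 254.5 1.3 cur [644.7 250.5 186.3] -10.82 clock 4.6
```

View pics/d_scene.png

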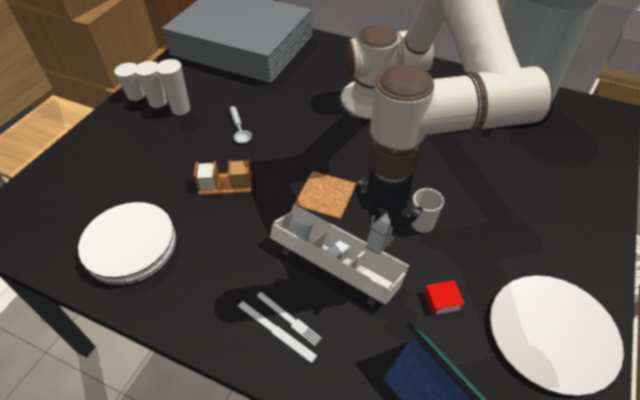

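The tin is held at (380,230) and the left bay is empty.

>>> {"fn": "drive_tool", "kwargs": {"steps": [[-0.01, 0.0155, 0, 0, 0.02], [-0.02, 0.031, 0, 0, 0.02], [-0.02, 0.032, 0, 0, 0.02], [-0.02, 0.032, 0, 0, 0.02], [-0.02, 0.032, 0, 0, 0.02], [-0.02, 0.032, 0, 0, 0.02], [-0.02, 0.032, 0, 0, 0.02], [-0.02, 0.031, 0, 0, 0.02], [-0.012, 0.018, 0, 0, 0.02], [0, 0, 0, -7.9, 0.02], [0, 0, 0, -7.9, 0.02], [0, 0, 0, -7.9, 0.02], [0, 0, 0, -7.9, 0.02], [0, 0, 0, -7.7, 0.02], [0, 0, 0.03, 0, 0.02], [0, 0, 0.03, 0, 0.02], [0, 0, 0.02, 0, 0.02], [0, 0, 0, 0, 0.02]]}}

```text
clock: 6.4
position: [435.6, 29.1, 105.1]
ee_rot: [0.969, 0.246, -0.005, 0.001]
contact_force: [-0.7, 0.0, -2.0]
gripper_width: 30.9
```

Run:
```python
from h import *
grab("e"); todo(437,31,185,28.5)
im,P=cloud("e","scene")
c=cv2.resize(im[120:260,250:420],None,fx=4,fy=4,interpolation=cv2.INTER_CUBIC); cv2.imwrite("pics/e.png",c)
```

```text
turn 0.02 then tool dx,dy,dz -1.2 -1.6 -76.7 cur [438.8  30.1 108.3] 28.52 clock 6.5
```

View pics/e.png

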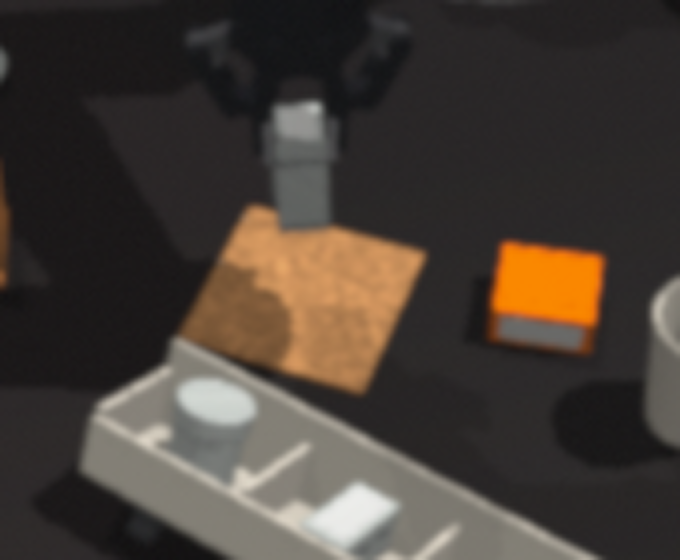

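>>> {"fn": "drive_tool", "kwargs": {"steps": [[0, 0, 0.025, 0, 0.02], [0, 0, 0.025, 0, 0.02], [0, 0, 0.015, 0, 0.02], [0, 0, 0.006, 0, 0.02], [0, 0, 0, 0, 0.02], [0, 0, 0, 0, 0.02]]}}

```text
clock: 7.1
position: [440.1, 30.8, 38.7]
ee_rot: [0.969, 0.246, 0.001, -0.0]
contact_force: [0.6, 0.8, -1.1]
gripper_width: 30.4
```

>>> {"fn": "drive_tool", "kwargs": {"steps": [[0, 0, 0.002, 0, 0.02], [0, 0, 0.002, 0, 0.02], [0, 0, 0, 0, 0.02]]}}

```text
clock: 7.4
position: [439.0, 30.4, 33.8]
ee_rot: [0.969, 0.246, 0.0, -0.0]
contact_force: [-0.1, -0.2, -2.2]
gripper_width: 30.8
```

>>> {"fn": "drive_tool", "kwargs": {"steps": [[0, 0, 0.002, 0, 0.02], [0, 0, 0, 0, 0.02]]}}

```text
clock: 7.6
position: [438.8, 30.3, 31.5]
ee_rot: [0.969, 0.246, -0.0, 0.0]
contact_force: [0.1, -0.7, -1.7]
gripper_width: 30.9
```

>>> {"fn": "drive_tool", "kwargs": {"steps": [[0, 0, 0.002, 0, 0.02], [0, 0, 0, 0, 0.02]]}}

```text
clock: 7.8
position: [439.4, 30.6, 30.8]
ee_rot: [0.969, 0.247, 0.0, 0.0]
contact_force: [-3.0, 1.5, 9.8]
gripper_width: 30.9
```

>>> {"fn": "drive_tool", "kwargs": {"steps": [[0, 0, 0.002, 0, 0.02], [0, 0, 0, 0, 0.02]]}}

```text
clock: 8.0
position: [441.2, 31.3, 30.0]
ee_rot: [0.969, 0.247, 0.002, 0.0]
contact_force: [-3.2, 2.2, 16.6]
gripper_width: 30.7
```

>>> {"fn": "drive_tool", "kwargs": {"steps": [[0, 0, 0.002, 0, 0.02], [0, 0, 0.002, 0, 0.02], [0, 0, 0, 0, 0.02]]}}

```text
clock: 8.3
position: [445.2, 33.2, 27.9]
ee_rot: [0.969, 0.248, 0.007, -0.0]
contact_force: [0.5, 4.7, 23.7]
gripper_width: 30.8
```

>>> {"fn": "drive_tool", "kwargs": {"steps": [[0, 0, 0.002, 0, 0.02], [0, 0, 0.002, 0, 0.02], [0, 0, 0, 0, 0.02]]}}

```text
clock: 8.6
position: [449.2, 35.1, 25.5]
ee_rot: [0.969, 0.248, 0.011, -0.001]
contact_force: [2.3, 8.1, 26.8]
gripper_width: 31.0
```

Run:
```python
from h import *
grab("f")
im,P=cloud("f","scene")
c=cv2.resize(im[120:240,250:400],None,fx=5,fy=5,interpolation=cv2.INTER_CUBIC); cv2.imwrite("pics/f.png",c)
```

```text
(no output)
```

View pics/f.png

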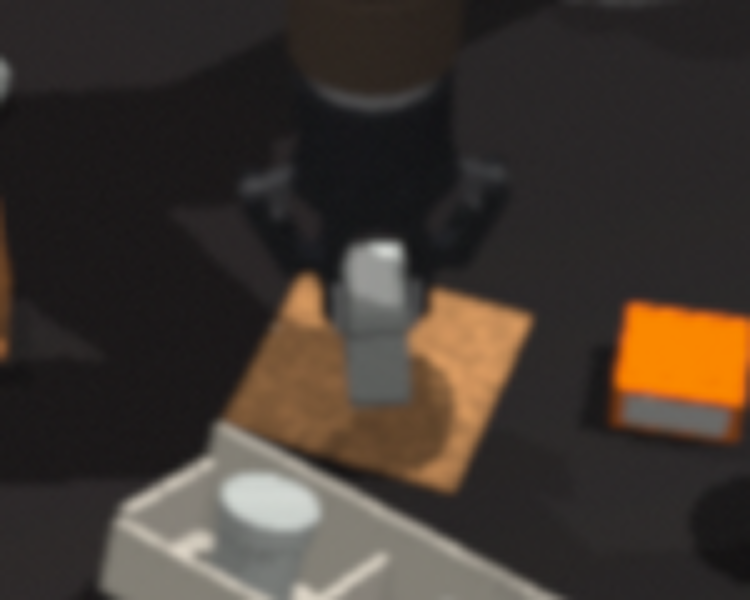

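>>> {"fn": "drive_tool", "kwargs": {"steps": [[0, 0, -0.002, 0, 0.02], [0, 0, -0.002, 0, 0.02], [0, 0, -0.001, 0, 0.02], [0, 0, 0, 0, 0.02]]}}

```text
clock: 9.1
position: [441.3, 31.4, 25.7]
ee_rot: [0.969, 0.247, 0.003, -0.0]
contact_force: [3.1, 3.4, 7.3]
gripper_width: 30.6
```

>>> {"fn": "drive_tool", "kwargs": {"steps": [[0, 0, 0, 0, 0.0305], [0, 0, 0, 0, 0.031], [0, 0, 0, 0, 0.0315], [0, 0, 0, 0, 0.032], [0, 0, 0, 0, 0.0325], [0, 0, 0, 0, 0.033], [0, 0, 0, 0, 0.0335], [0, 0, 0, 0, 0.034], [0, 0, 0, 0, 0.035], [0, 0, 0, 0, 0.036], [0, 0, 0, 0, 0.037], [0, 0, 0, 0, 0.037]]}}

```text
clock: 10.3
position: [438.9, 30.4, 24.6]
ee_rot: [0.969, 0.246, -0.0, -0.0]
contact_force: [0.2, 1.8, 0.1]
gripper_width: 37.1
```

Run:
```python
from h import *
grab("g")
im,P=cloud("g","scene")
c=cv2.resize(im[120:240,250:400],None,fx=5,fy=5,interpolation=cv2.INTER_CUBIC); cv2.imwrite("pics/g.png",c)
```

```text
(no output)
```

View pics/g.png

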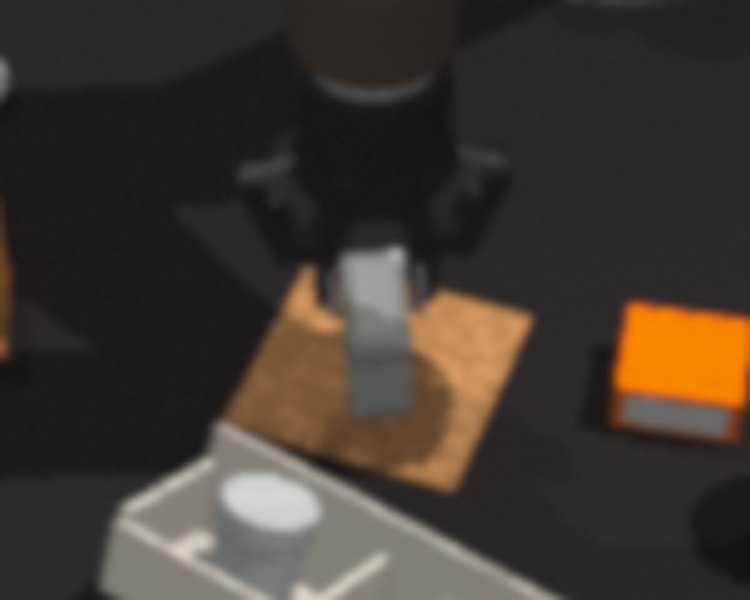

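The tin looks upright on the mat. I'll release it, rise and turn 90°.

>>> {"fn": "drive_tool", "kwargs": {"steps": [[0, 0, 0, 0, 0.05], [0, 0, 0, 0, 0.06], [0, 0, 0, 0, 0.06], [0, 0, -0.02, 0, 0.06], [0, 0, -0.04, 0, 0.06], [0, 0, -0.05, 0, 0.06], [0, 0, -0.03, 0, 0.07], [-0.05, 0, 0, 0, 0.085], [-0.05, 0, 0, 0, 0.085], [-0.05, 0, 0, 0, 0.085], [0, 0, 0, 0, 0.085], [0, 0, 0, 0, 0.085]]}}

```text
clock: 11.6
position: [306.8, -41.5, 165.1]
ee_rot: [0.969, 0.246, 0.001, -0.0]
contact_force: [1.0, -0.5, 0.2]
gripper_width: 85.2
```

Run:
```python
from h import *
grab("i")
a=cv2.imread("pics/i_scene.png")[120:240,250:400];b=cv2.imread("pics/i_top.png")[160:280,260:410]
f=lambda q:cv2.resize(q,(500,400),interpolation=cv2.INTER_CUBIC)[:,:400]
cv2.imwrite("pics/i.png",np.hstack([f(a),f(b)]))
for n in("top","scene"):
    im,P=cloud("i",n)
    m=(abs(P[...,0]-438)<60)&(abs(P[...,1]-31)<60)&(P[...,2]>57)&(P[...,2]<72)
    Q=P[m]; r=rect(Q[:,:2]); print(n,len(Q),np.round(r[0],1),np.round(r[1],1),round(r[2],1),np.percentile(Q[:,2],[5,50,95]).round(1),"A",np.c_[Q,np.ones(len(Q))].shape, np.linalg.lstsq(np.c_[Q[:,:2]-Q[:,:2].mean(0),np.ones(len(Q))],Q[:,2],rcond=None)[0].round(3))
todo(438,31,145,-61.5)
```

```text
top 300 [442.3  31.9] [66.2 32.2] 28.8 [61.4 65.3 68.7] A (300, 4) [7.0000e-03 1.1000e-02 6.5277e+01]
scene 249 [444.4  34.4] [71.8 31.9] 29.4 [60.2 64.3 67.9] A (249, 4) [-2.100e-02  6.000e-03  6.423e+01]
turn 90.01 then tool dx,dy,dz -1.1 -148.4 20.0 cur [308.1 -40.8 165. ] 28.51 clock 11.7
```

View pics/i.png

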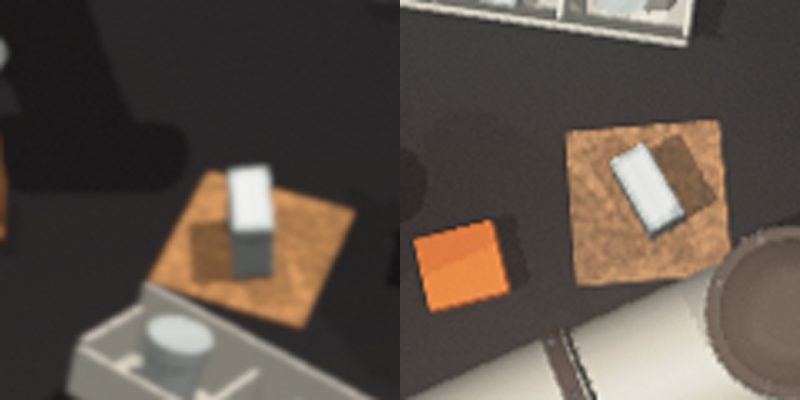

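>>> {"fn": "drive_tool", "kwargs": {"steps": [[0, 0, 0, 8.18, 0.085], [0, 0, 0, 8.18, 0.085], [0, 0, 0, 8.18, 0.085], [0, 0, 0, 8.18, 0.085], [0, 0, 0, 8.18, 0.085], [0, 0, 0, 8.18, 0.085], [0, 0, 0, 8.18, 0.085], [0, 0, 0, 8.18, 0.085], [0, 0, 0, 8.18, 0.085], [0, 0, 0, 8.18, 0.085], [0, 0, 0, 8.0, 0.085], [0, -0.05, 0, 0, 0.085], [0, -0.05, 0, 0, 0.085], [0, -0.04, 0, 0, 0.085], [0, 0, 0, 0, 0.085], [0, 0, 0, 0, 0.085]]}}

```text
clock: 13.3
position: [430.5, 26.7, 163.2]
ee_rot: [0.86, -0.51, -0.001, 0.001]
contact_force: [-0.8, -0.9, -1.0]
gripper_width: 84.8
```

Run:
```python
from h import *
todo(442.8,32.3,90,-61.2)
```

```text
turn -0.08 then tool dx,dy,dz 1.0 -13.4 73.2 cur [430.5  26.7 163.2] -61.28 clock 13.3
```

>>> {"fn": "drive_tool", "kwargs": {"steps": [[0.001, -0.0135, 0.02, 0, 0.085], [0, 0, 0.03, 0, 0.085], [0, 0, 0.02, 0, 0.085], [0, 0, 0, 0, 0.085], [0, 0, 0, 0, 0.085]]}}

```text
clock: 13.8
position: [442.1, 31.4, 95.0]
ee_rot: [0.86, -0.51, 0.0, 0.0]
contact_force: [0.0, -0.2, 0.5]
gripper_width: 85.1
```

Run:
```python
from h import *
grab("j")
a=cv2.imread("pics/j_scene.png")[120:240,250:400];b=cv2.imread("pics/j_top.png")[160:280,260:410]
f=lambda q:cv2.resize(q,(500,400),interpolation=cv2.INTER_CUBIC)[:,:400]
cv2.imwrite("pics/j.png",np.hstack([f(a),f(b)]))
todo(442.8,32.3,18,-61.2)
```

```text
turn -0.08 then tool dx,dy,dz -0.5 -0.1 77.9 cur [443.   31.9  95.9] -61.28 clock 13.9
```

View pics/j.png

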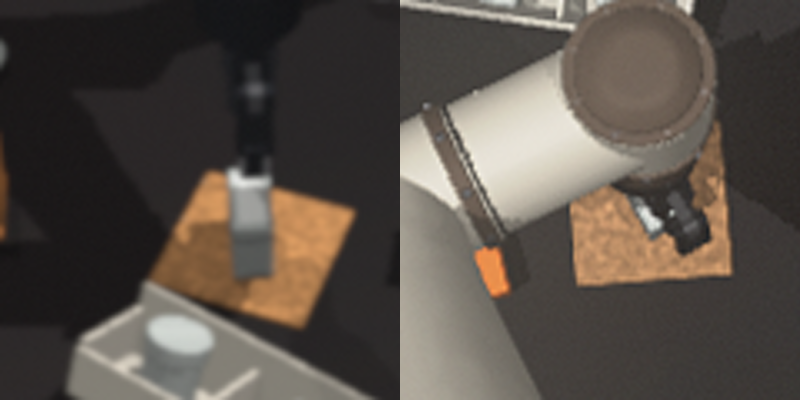

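Run:
```python
from h import *
p,psi,M,s=pose()
_,_,K,T=load("j","scene")
def pr(X):
    w=T@np.append(X,1); u,v=K[0,0]*w[0]/-w[2]+K[0,2],K[1,1]*w[1]/w[2]+K[1,2]
    return np.round([(u-250)*10/3,(v-120)*10/3],1)
e=-M[:,1]
print("far",pr(p+e*50),"tip+13",pr(p+e*50+[0,0,13]),"knuckle",pr(p+e*50+[0,0,60]))
t=np.array([442.8,32.3,64]); print("tin top c",pr(t),"ends",pr(t+33*e),pr(t-33*e), "bottom far", pr(t+33*e-[0,0,60]))
```

```text
far [252.4 215.9] tip+13 [252.4 204.1] knuckle [252.2 159.6]
tin top c [248.3 195.9] ends [251.5 227.4] [245.2 165.4] bottom far [251.7 277.5]
```

>>> {"fn": "drive_tool", "kwargs": {"steps": [[0, 0, 0.025, 0, 0.085], [0, 0, 0.025, 0, 0.085], [0, 0, 0.018, 0, 0.085], [0, 0, 0.008, 0, 0.085], [0, 0, 0, 0, 0.085], [0, 0, 0, 0, 0.078], [0, 0, 0, 0, 0.072], [0, 0, 0, 0, 0.068], [0, 0, 0, 0, 0.06], [0, 0, 0, 0, 0.05], [0, 0, 0, 0, 0.05]]}}

```text
clock: 15.0
position: [442.8, 31.8, 20.0]
ee_rot: [0.86, -0.51, 0.001, -0.001]
contact_force: [-1.8, -0.2, 8.2]
gripper_width: 64.1
```

>>> {"fn": "drive_tool", "kwargs": {"steps": [[0, 0, -0.005, 0, 0.05], [0, 0, -0.015, 0, 0.05], [0, 0, -0.03, 0, 0.05], [0, 0, -0.04, 0, 0.05], [0, 0, -0.04, 0, 0.05], [0, 0, -0.02, 0, 0.05], [0, 0, 0, 0, 0.05]]}}

```text
clock: 15.7
position: [444.0, 32.4, 171.9]
ee_rot: [0.86, -0.51, 0.002, -0.003]
contact_force: [0.7, 0.1, -2.3]
gripper_width: 64.3
```

Run:
```python
from h import *
for n in("top","scene"):
    im,P=cloud("a",n); Q=P.reshape(-1,3)
    m=(abs(Q[:,0]-517)<90)&(abs(Q[:,1]+236)<90)&(Q[:,2]>3)&(Q[:,2]<80); Q=Q[m]
    for a in(28.4,28.8):
        A=np.radians(a); ex=np.array([np.cos(A),np.sin(A)]);ey=np.array([-np.sin(A),np.cos(A)])
        o=np.array([517.2,-236]); u=(Q[:,:2]-o)@ex;t=(Q[:,:2]-o)@ey
        top=(Q[:,2]>52)
        print(n,a,"u range",np.percentile(u[top],[1,99]).round(1),u[top].min().round(1),u[top].max().round(1),"t",t[top].min().round(1),t[top].max().round(1))
        w=top&(abs(u)<24); tt=np.sort(t[w]); 
        print(" near gap",tt[(abs(tt)<35)].round(1)[:].tolist() if a==28.4 else "")
```

```text
top 28.4 u range [-24.7  24. ] -25.1 25.2 t -71.2 71.3
 near gap [-34.9, -34.7, -34.6, -34.4, -34.3, -34.2, -34.1, -34.1, -34.0, -33.7, -33.6, -33.5, -33.5, -33.5, -33.3, -32.9, -32.8, -32.6, -32.5, -32.2, -32.0, -31.9, -31.9, -31.8, -31.7, -31.5, -31.5, -31.4, -31.4, -31.3, -31.0, -30.8, -30.8, -30.6, -30.6, -30.1, -29.8, -29.8, -29.7, -29.3, -29.2, -29.2, -29.1, -29.1, -28.9, -28.8, -28.7, -28.6, -28.2, -28.0, -27.8, -27.4, -27.3, -27.3, -27.2, -27.0, -26.7, -26.6, -26.2, -26.2, -26.1, -26.0, -25.5, -25.1, -25.1, -24.8, -24.6, -24.4, -23.6, -22.8, -22.5, -22.1, -22.0, -21.6, -21.4, -21.3, -21.2, -21.1, -21.1, -20.9, -20.3, -20.1, -19.9, -19.9, -19.5, -19.4, -19.3, -19.3, -19.3, -19.1, -19.0, -19.0, -18.9, -18.9, -18.8, -18.7, -18.7, -18.6, -18.6, -18.6, -18.5, -18.5, -18.5, -18.4, -18.4, -18.3, -18.3, -18.3, -18.3, -18.3, -18.2, -18.2, -18.1, -18.1, -18.0, -18.0, -18.0, -18.0, -17.8, -17.7, -17.4, -17.3, 17.6, 18.3, 19.1, 19.1, 19.2, 19.5, 19.7, 19.8, 19.8, 19.9, 19.9, 20.0, 20.0, 20.1, 20.2, 20.2, 20.5, 20.9, 21.4, 21.7, 21.9, 21.9, 22.3, 22.4, 22.4, 22.4, 22.4, 22.5, 22.5, 22.6, 
[... 1139 characters left out ...]
7, -19.3, -19.1, -19.0, -18.5, -18.3, -18.2, -18.1, -18.1, -18.1, -18.0, -17.5, -17.4, -17.4, -17.3, -17.3, -17.3, -17.3, -17.2, -17.1, -17.0, -17.0, -16.9, -16.8, -16.4, -15.9, 19.4, 19.8, 20.7, 21.0, 21.1, 21.2, 21.2, 21.4, 21.7, 21.9, 22.3, 22.4, 22.4, 22.5, 22.8, 23.1, 23.2, 23.4, 23.4, 23.6, 23.6, 23.7, 23.9, 24.0, 24.1, 24.8, 24.9, 24.9, 25.1, 25.1, 25.1, 25.4, 25.7, 26.1, 26.2, 26.5, 26.6, 26.7, 27.0, 27.1, 27.5, 27.5, 27.9, 28.0, 28.2, 28.5, 28.6, 28.7, 29.6, 29.8, 29.8, 30.3, 30.4, 30.5, 30.7, 30.8, 31.0, 31.1, 31.4, 31.7, 31.8, 31.9, 32.1, 32.2, 32.4, 32.8, 32.8, 32.8, 33.1, 33.4, 33.5, 33.9, 34.3, 34.7, 34.8, 34.8]
scene 28.8 u range [-24.4  28. ] -27.9 29.7 t -69.7 72.4
 near gap
```

View pics/cad_top.png

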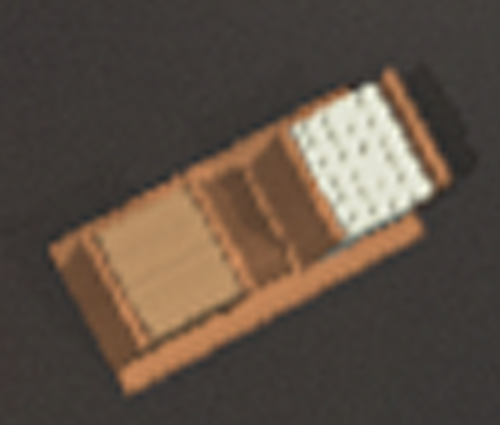

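View pics/cad_scene.png

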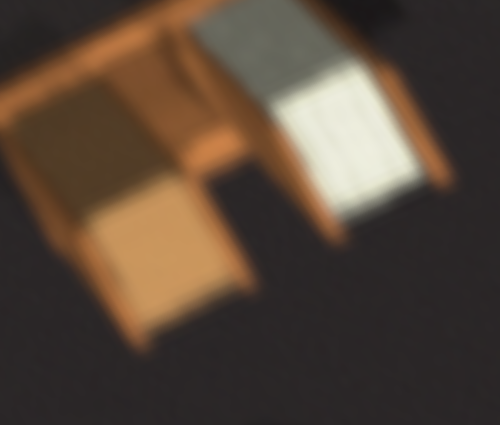

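Run:
```python
from h import *
todo(517.5,-235.6,172,-61.3)
```

```text
turn 0.01 then tool dx,dy,dz 270.3 64.2 -0.1 cur [444.   32.4 171.9] -61.29 clock 15.7
```

>>> {"fn": "drive_tool", "kwargs": {"steps": [[0.015, 0.004, 0, 0, 0.05], [0.03, 0.007, 0, 0, 0.05], [0.035, 0.008, 0, 0, 0.05], [0.035, 0.008, 0, 0, 0.05], [0.035, 0.008, 0, 0, 0.05], [0.035, 0.008, 0, 0, 0.05], [0.035, 0.008, 0, 0, 0.05], [0.03, 0.007, 0, 0, 0.05], [0.02, 0.006, 0, 0, 0.05], [0, 0, 0.03, 0, 0.05], [0, 0, 0.03, 0, 0.05], [0, 0, 0.015, 0, 0.05], [0, 0, 0, 0, 0.05], [0, 0, 0, 0, 0.05], [0, 0, 0, 0, 0.05]]}}

```text
clock: 17.2
position: [516.4, -236.0, 94.4]
ee_rot: [0.86, -0.51, 0.001, -0.0]
contact_force: [1.0, 0.2, -1.4]
gripper_width: 64.1
```

Run:
```python
from h import *
grab("k")
todo(517.5,-235.6,85,-61.3)
a=cv2.imread("pics/k_scene.png")[110:230,160:310];b=cv2.imread("pics/k_top.png")[120:240,360:510]
f=lambda q:cv2.resize(q,(500,400),interpolation=cv2.INTER_CUBIC)[:,:400]
cv2.imwrite("pics/k.png",np.hstack([f(a),f(b)]))
todo(517.5,-235.6,85,-61.3)
for n in("top","scene"):
    im,P=cloud("k",n); Q=P.reshape(-1,3); A=np.radians(28.7);ex=np.array([np.cos(A),np.sin(A)]);ey=np.array([-np.sin(A),np.cos(A)])
    m=(abs(Q[:,0]-517)<70)&(abs(Q[:,1]+236)<70)&(Q[:,2]>72)&(Q[:,2]<128);Q=Q[m];o=np.array([517.2,-236]);u=(Q[:,:2]-o)@ex;t=(Q[:,:2]-o)@ey
    print(n,len(Q),np.percentile(u,[1,50,99]).round(1),np.percentile(t,[1,5,50,95,99]).round(1))
```

```text
turn 0.01 then tool dx,dy,dz 0.2 -1.1 9.7 cur [ 516.4 -236.    94.7] -61.29 clock 17.3
turn 0.01 then tool dx,dy,dz 0.2 -1.1 9.7 cur [ 516.4 -236.    94.7] -61.29 clock 17.3
top 130 [-33.6  -4.3  30.7] [ 3.4 15.5 16.6 17.7 17.9]
scene 221 [-27.2  32.3  37.3] [-12.5 -11.    9.6  18.3  18.7]
```

View pics/k.png

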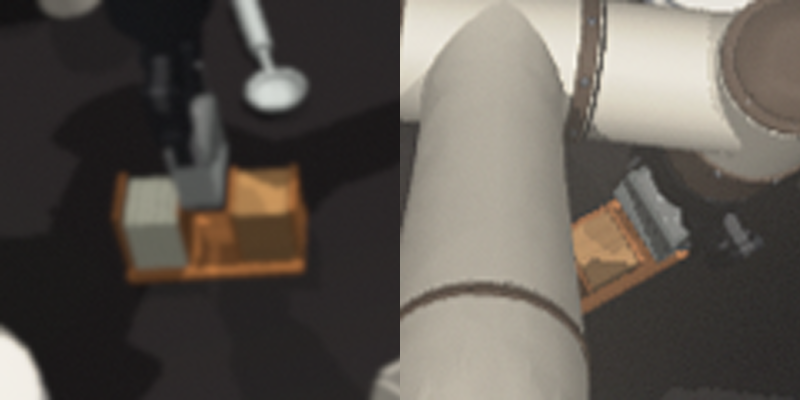

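The scene view shows the tin hanging over the bay gap at (205,190). It lines up to about 0.6 mm across. I'll trim that and lower slowly.

>>> {"fn": "drive_tool", "kwargs": {"steps": [[0.0006, -0.001, 0, 0, 0.05], [0, 0, 0.006, 0, 0.05], [0, 0, 0.005, 0, 0.05], [0, 0, 0.004, 0, 0.05], [0, 0, 0.004, 0, 0.05], [0, 0, 0, 0, 0.05], [0, 0, 0, 0, 0.05]]}}

```text
clock: 18.0
position: [516.9, -236.0, 74.5]
ee_rot: [0.86, -0.51, -0.0, 0.0]
contact_force: [-0.6, -0.3, -2.6]
gripper_width: 64.1
```

>>> {"fn": "drive_tool", "kwargs": {"steps": [[0, 0, 0.006, 0, 0.05], [0, 0, 0.006, 0, 0.05], [0, 0, 0.006, 0, 0.05], [0, 0, 0, 0, 0.05], [0, 0, 0, 0, 0.05]]}}

```text
clock: 18.5
position: [516.8, -236.0, 56.3]
ee_rot: [0.86, -0.51, -0.0, 0.0]
contact_force: [0.5, 0.0, -0.4]
gripper_width: 64.6
```

>>> {"fn": "drive_tool", "kwargs": {"steps": [[0, 0, 0.007, 0, 0.05], [0, 0, 0.007, 0, 0.05], [0, 0, 0.007, 0, 0.05], [0, 0, 0.005, 0, 0.05], [0, 0, 0, 0, 0.05], [0, 0, 0, 0, 0.05]]}}

```text
clock: 19.1
position: [516.9, -236.0, 30.5]
ee_rot: [0.86, -0.51, -0.0, 0.0]
contact_force: [-0.2, -0.2, -1.2]
gripper_width: 64.2
```

Expected floor contact is at TCP z≈21.

>>> {"fn": "drive_tool", "kwargs": {"steps": [[0, 0, 0.004, 0, 0.05], [0, 0, 0.003, 0, 0.05], [0, 0, 0, 0, 0.05], [0, 0, 0, 0, 0.05]]}}

```text
clock: 19.5
position: [516.9, -236.0, 23.6]
ee_rot: [0.86, -0.51, -0.0, 0.0]
contact_force: [0.2, -0.2, -1.0]
gripper_width: 64.3
```

>>> {"fn": "drive_tool", "kwargs": {"steps": [[0, 0, 0.002, 0, 0.05], [0, 0, 0.001, 0, 0.05], [0, 0, 0, 0, 0.05], [0, 0, 0, 0, 0.05]]}}

```text
clock: 19.9
position: [517.0, -236.0, 21.1]
ee_rot: [0.86, -0.51, 0.0, -0.0]
contact_force: [-1.2, -0.5, 2.6]
gripper_width: 64.1
```

>>> {"fn": "drive_tool", "kwargs": {"steps": [[0, 0, 0.001, 0, 0.05], [0, 0, 0, 0, 0.05], [0, 0, 0, 0, 0.05], [0, 0, 0, 0, 0.05]]}}

```text
clock: 20.3
position: [517.1, -236.1, 21.0]
ee_rot: [0.86, -0.51, 0.0, 0.0]
contact_force: [-2.7, 1.6, 8.0]
gripper_width: 64.3
```

Run:
```python
from h import *
grab("l")
a=cv2.imread("pics/l_scene.png")[110:230,160:310];b=cv2.imread("pics/l_top.png")[120:240,360:510]
f=lambda q:cv2.resize(q,(500,400),interpolation=cv2.INTER_CUBIC)[:,:400]
cv2.imwrite("pics/l.png",np.hstack([f(a),f(b)]))
```

```text
(no output)
```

View pics/l.png

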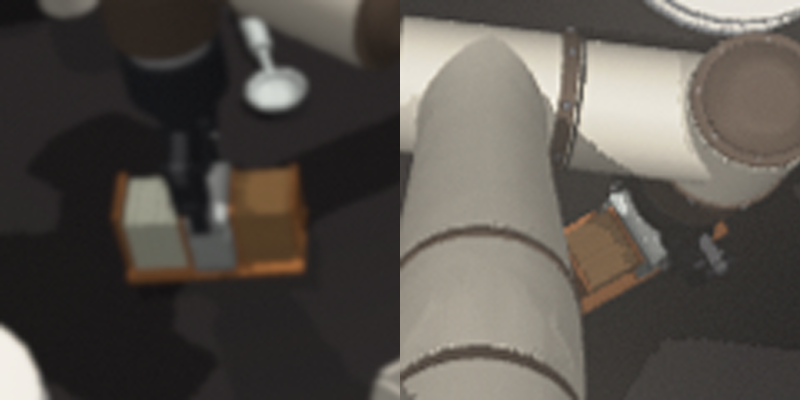

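The tin is down on the bay floor at (212,250) and still gripped. I'll release it and withdraw upward.

>>> {"fn": "drive_tool", "kwargs": {"steps": [[0, 0, 0, 0, 0.066], [0, 0, 0, 0, 0.068], [0, 0, 0, 0, 0.072], [0, 0, 0, 0, 0.08], [0, 0, 0, 0, 0.085], [0, 0, 0, 0, 0.085], [0, 0, 0, 0, 0.085], [0, 0, -0.005, 0, 0.085], [0, 0, -0.01, 0, 0.085], [0, 0, -0.02, 0, 0.085], [0, 0, -0.03, 0, 0.085], [0, 0, -0.04, 0, 0.085], [0, 0, -0.04, 0, 0.085], [0, 0, -0.03, 0, 0.085], [-0.05, 0, 0, 0, 0.085], [-0.05, 0, 0, 0, 0.085], [-0.05, 0, 0, 0, 0.085], [-0.05, 0, 0, 0, 0.085], [0, 0, 0, 0, 0.085], [0, 0, 0, 0, 0.085]]}}

```text
clock: 22.4
position: [421.0, -59.6, 196.0]
ee_rot: [0.861, -0.508, 0.001, -0.001]
contact_force: [0.8, -0.2, 0.1]
gripper_width: 84.7
```

Run:
```python
from h import *
grab("m")
a=cv2.imread("pics/m_scene.png");b=cv2.imread("pics/m_top.png")[120:240,360:510]
f=lambda q:cv2.resize(q,(500,400),interpolation=cv2.INTER_CUBIC)[:,:400]
cv2.imwrite("pics/m.png",np.hstack([f(a[110:230,160:310]),f(b)]))
_,P=cloud("m","top"); im=load("m","top")[0]
A=np.radians(28.6);ex=np.array([np.cos(A),np.sin(A)]);ey=np.array([-np.sin(A),np.cos(A)]);o=np.array([517.2,-236])
for n in("top","scene"):
    im,P=cloud("m",n);Q=P.reshape(-1,3);C=im.reshape(-1,3).astype(int)
    u=(Q[:,:2]-o)@ex;t=(Q[:,:2]-o)@ey
    m=(abs(u)<50)&(abs(t)<19)&(Q[:,2]>58)&(Q[:,2]<76)&(abs(C[:,2]-C[:,0])<25)
    r=rect(np.stack([u,t],1)[m]); print(n,m.sum(),np.round(r[0],1),np.round(r[1],1),round(r[2],1),"z",np.percentile(Q[m,2],[5,50,95]).round(1),np.linalg.lstsq(np.c_[u[m],t[m],np.ones(m.sum())],Q[m,2],rcond=None)[0].round(3))
    m=(abs(u)<50)&(abs(abs(t)-40)<30)&(Q[:,2]>58)&(Q[:,2]<76); print(" neighbours u",np.percentile(u[m],[1,99]).round(1))
    im0,P0=cloud("a",n)
    d=cv2.absdiff(im,im0).max(2)
print(pose()[3]["contact_force"])
```

```text
top 311 [ 0.6 -0.3] [66.4 35.5] 1.0 z [62.  66.2 70.2] [-4.0000e-03 -1.5000e-02  6.6139e+01]
 neighbours u [-28.9  28.4]
scene 242 [2.7 0.2] [35.6 67.8] 89.5 z [60.9 65.2 68. ] [-2.1000e-02  1.0000e-02  6.5051e+01]
 neighbours u [-26.5  33.5]
[ 0.26996525  0.01959257 -0.71404891]
```

View pics/m.png

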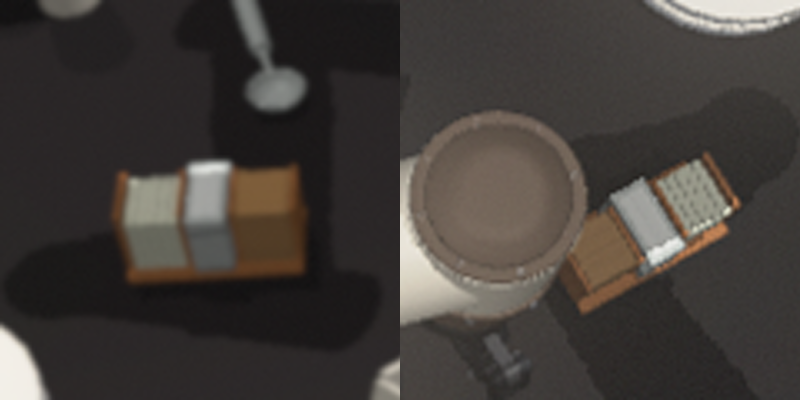

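View pics/m_scene.png

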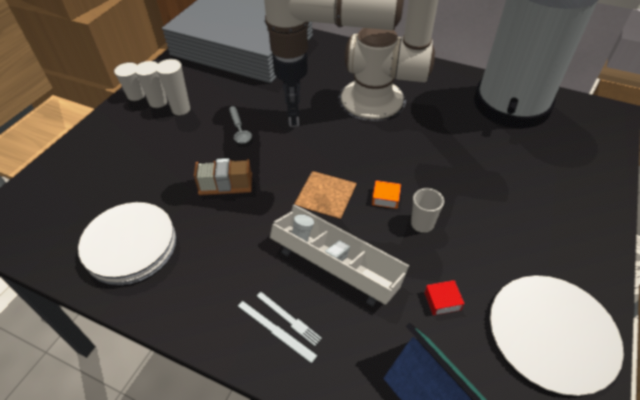

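The tin stands level in the middle bay at scene (222,173). Its top is at z≈65, it is centred within about 1–3 mm, and its heading error is about 1° or less. Low tin, jar, beaker and spoon are where they were.

```bash
python3 -c "
from bench import arm
print(arm.job_done())"
```

```text
the job is handed in; nothing more can be done
None
```

The tall tin is in the caddy's middle bay, and I handed the job in at about 22.5 s; the interface gave no verdict.

- **First grasp:** I took the tin from the bin's left bay by its broad faces. It was still leaning about 25° in the jaws, so I pressed its low edge lightly on the mat, then opened the fingers slowly until it stood upright. The measured top surface was level. Pressing reached about 29 N at the wrist.
- **Second grasp:** I turned 90° and took the tin by its narrow ends. I lowered it into the bay until it touched the floor (about 8 N, still gripped, held 0.3 s), then let go and withdrew.
- **Final position:** The last pictures show the tin upright with its top at z 65–66 mm, so it is on the bay floor. The heading error is about 1° or less.
- **Centring:** The top camera puts the tin 0.6 mm off lengthwise and 0.3 mm across. The scene camera gives 2.7 mm and 0.2 mm; it also read about 2–3 mm off on the mat.
- **Bystanders:** By eye, the low tin, jar, beaker and spoon look unmoved. I did not measure them.

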